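# Put out the top tray of the rack for collection

### The job

The thin tray with the two filled tubs lies sunk between the runners of the tray rack, shut in by the turn button at the rack's mouth, so nobody can get hold of its edge. With a fingertip, turn the button down flat, then push the tray gently along its runners from behind until its front edge sticks out about 4 cm past the rack's front crossbar. Never grip or lift the tray or the tubs; both tubs ride along standing on the tray, and everything else on the worktop stays where it is.

Things in the scene. Friction and masses are not known exactly. Their poses are not given: they have to be found in the camera images.
- rack: Low steel countertop tray rack, fixed: 262 mm long (x), 189 wide (y), 102 high; lower tier empty. Origin on the worktop under its middle; mouth at -x, rear at +x. The top runners carry the tray at z = 85 mm between side lips 155 mm apart (tops z = 99). Between the two 16 mm runner ledges (123 mm apart) it is open. The front crossbar's top (z = 81 mm) lies below the tray.
- rack_rear (a point): Point at the rear end of the top runners (rack x = 136 mm, y = 0, z = 85 mm). Only two corner stops close the rear, each 26 mm wide from the lip inwards, tops at z = 99 mm; the middle 103 mm is open so that a finger can come down from above behind the tray and follow it. The first obstacle below is a tie rod, its top at z = 53 mm, x = 124 mm.
- rack_mouth (a point): Point at the middle of the outer face of the rack's front crossbar, at the height of the runner surface (rack x = -134 mm, y = 0, z = 85 mm); axes as the rack's. The tray's overhang is measured from here along rack -x.
- catch (a joint): Turn button (rad), a dark steel bar 14 mm wide, 5 thick, on the crossbar's outer face, turning about a pivot along rack x, 16 mm below rack_mouth. 0 = upright, blocking the tray (tip 44 mm above the pivot); + turns the knob to rack -y, - to rack +y, to stops at +-1.57 where it lies flat below the tray; either way is good. Starts within 0.2 of 0; stiff (1.6 N at the knob), stays where left.
- catch_knob (a point): Middle of the black thumb knob on the turn button: a stud 13 mm thick and 22 mm long along rack x, from 13 to 35 mm in front of rack_mouth, wholly in front of the tray; 38 mm from the pivot (z = 107 mm when upright, 69 mm when flat).
- tray: Thin flat rectangular aluminium tray without rim, 220 mm (x) by 150 mm (y) by 5 mm thick, about 0.4 kg, loose on the top runners with 2.5 mm play each side. Origin: centre of its underside; its axes lie as the rack's (front edge at -x).
- tray_front (a point): Middle of the tray's front edge (towards the mouth), at the underside.
- tray_rear (a point): Middle of the tray's rear edge, at the underside; the top is 5 mm higher. It starts 5 to 35 mm in front of the rear corner stops (rack x 100 to 130 mm).
- portion_0: Small clear tub with press-on lid and pinkish filling, 76 mm across, 38 mm high, with a tab on one side (tab towards tray -y); loose, light, standing on the front half of the tray. Origin: under it, 7 mm from its middle.
- portion_1: The same kind of tub with pale filling, on the rear half of the tray, its lid at least 15 mm from the tray's rear edge.
- amber_bottle: Bystander: small dark amber bottle, 47 mm wide, 114 mm high, standing beside the rack on its far side. Origin at its foot.
- day_dots: Bystander: yellow roll of labels lying flat, 72 mm across, 26 mm high, beside the rack on its far side near the mouth. Origin under its centre.
- tape_roll: Bystander: roll of tan tape lying flat, 96 mm across, 25 mm high, in front of the rack. Origin under its centre.
- salt_can: Bystander: blue round can with white lid, 92 mm across, 136 mm high, at the left. Origin under its centre.
- squeeze_oil: Bystander: squeeze bottle, 65 mm across, 221 mm high, at the left rear. Origin under its centre.
- cup_clear: Bystander: empty clear plastic cup, 74 mm across, 95 mm high, at the left front. Origin under its centre.
- scissors: Bystander: kitchen scissors with blue handles lying flat, 199 mm long, at the right. Origin near the middle.
- spice_a: Bystander: spice jar with red lid, 45 mm across, 106 mm high, at the right rear. Origin under its centre.
Not all that is in view belongs to the job. What is shaped like the portion_1 but black or orange is not meant.

How it is judged:
By the outcome, as a careful person would: the job done as asked, in the order asked, and still so for the second after the job is handed in, with the robot touching nothing.
It also fails if it takes over 46 s, if anything falls off the work surface, if the arm or the gripper's body presses on something with over 40 N, if the wrist force passes 120 N, or if a joint passes its speed limit or range.

### The arm

A 6-joint arm with a two-finger parallel gripper is mounted at the origin on a cart in front of the work surface, level with it; the furniture and walls round the work are solid. World frame = base frame: x ahead of the robot, y to its left, z up, the work surface at z = 0. Lengths are in mm, angles in degrees, forces in N, time in s.
With the tool pointing down it reaches from about 375 to 825 mm from the base axis. Payload 5.5 kg.
Tool frame: the origin (TCP) lies midway between the tips of the shut fingers; the grasp point (between the pads) lies 19 mm behind it; z points along the fingers, y is the line along which they close (so a half turn about z gives the same grasp; the last joint's range is limited). The gripper opens to 85 mm and grips with 20 to 120 N. Pads are 22 mm wide; open, the fingers measure 114 mm over their backs; the gripper's body (76 mm by 85 mm) begins 54 mm behind the grasp point. The pads swing forward as they close: fully open they stand 13 mm farther back than shut.
Start: joints at [0, 17.962, -2.699, 69.339, 0, 90], TCP at [599.996, -0, 231.299] pointing down, gripper open.
Joint ranges: [-152.73, 152.73], [-39.44, 99.34], [-58.76, 71.6], [-118.89, 123.64], [-81.53, 83.1], [-180, 180]. Speed limits (degrees/s): [136.94, 136.94, 172.46, 180, 180, 180].

### API

Orientations are given as [roll, pitch, yaw] about the fixed x, y, z axes, in that order (R = Rz(yaw) Ry(pitch) Rx(roll)).
In Python, from rig import state, imaging, arm, recognise gives the robot as it stands. The module is installed in compiled form; this text tells all that it offers.
- The arm moves only by the tool drive_tool, never from a script. Its argument "motion" is a list of rows, each an object of numbers: "tx", "ty", "tz": the shift along the tool's x, y, z normalised to -1 to 1, where 1 is 0.6 m; "ax", "ay", "az": the turn, a rotation vector about the tool's x, y, z normalised to -1 to 1, where 1 is 0.5 rad. A call has 1 to 5 rows; each row is the pose to reach, as a shift and turn from the pose commanded when the call began, along the tool's axes at that moment; what a row does not reach only later rows make up. A row lasts 1/12 s, in which the tool goes at most 41.7 mm and 7.16 degrees, less where a joint would pass 70% of its speed; a pose out of reach is approached as far as the arm can. A call with a number of a shift or a turn outside -1 to 1 is refused whole. A call with a gripper value outside its range is refused whole. "fingers" is the finger opening in mm, from 0 to 85.4, set as the call begins (left out, the last holds). The fingers move at their own pace and stop on an object; "newtons" is the grip in N (left out, the last holds). Time passes only in rows, so rows that repeat a pose let the fingers close. It gives the time, the measured TCP pose, the force, the opening and the grip force at its end, in the units of the state.
- state(): the state, without advancing time (a new reading comes with each control period).
- imaging.read_camera(name): name is "scene" or "side" or "wrist"; returns the picture (420x560x3 uint8, red, green, blue); there is no depth.
- imaging.camera_model(name): a dict with "fx", "fy", "cx", "cy" (pixels), "k1" (the pictures are not rectified: a ray, as slopes to the right and down, at radius r is drawn at 1 + k1 r^2 times it, then the intrinsics apply), "R" (3x3) and "t" (3): a world point X has camera coordinates R X + t. Camera axes: x right, y down, z forward; pixel columns grow to the right and rows downward; lengths in mm; the calibration is good to about 2 mm. A picture is of the moment at which its call begins: read the wrist's pose just before it. camera_model takes no time and is no camera call; for the wrist camera it gives the pose at the moment of the call.
- arm.finish_job(): hands the job in; it is judged then, once.
Trained networks look in the newest picture that a camera, given by its name, has taken for a name from the list of things; names that differ only in an ending like _2 or _b are one class to them, and where a whole thing is asked for, a point or a joint stands for the part that bears it (a point fixed in the world has none). Each returns a list of dicts, best first, with "conf" (0 to 1); they miss things now and then, are a little off and sometimes report something else, mostly with a low value. They report only what shows in the picture. A call takes as long as a camera call. They do not tell look-alikes from the thing itself.
- recognise(camera, thing): "at" ([x, y, z] in mm, in world coordinates, good to about 4 mm: the middle of the surface that is visible of it).
The state is a dict: "t": time; "joints": joint angles; "joint_vel": joint speeds; "joint_efforts": joint torques, N m; "position": TCP position; "ee_rot": TCP orientation; "force": force on the tool from outside, world axes, zero at the start; "ft_torque": the same for the moment, N m; "gripper_width": finger opening in mm; "grip_force": force on a finger pad.
Only numpy, scipy, OpenCV 4.12 (cv2) and the standard library are available. Lean on these libraries where they do the work, as an engineer would, in place of code of your own. Each camera call takes 0.05 s, during which the arm holds its last target. There are 200 camera calls.

## Working session

There is one attempt and no reset: what is moved stays moved. The work goes in short steps, Python scripts to look and compute and a tool call to move; the robot and the scene stay as the last step left them, time stands still between calls to the robot, and variables do not carry over. Pictures are saved under pics/ and viewed, at most 10 in all, crops included, and the job is handed in when it is done.

Besides the shell and the picture viewer there is one more tool, called as name([rows], argument=value, ...), one row to a line, values as JSON. drive_tool: Moves the arm, as the interface text tells. Scaled input: -1 to 1 covers 0.6 m each way for a shift and 0.5 rad each way for a turn. Its arguments: {"type":"object","properties":{"motion":{"type":"array","items":{"type":"object","properties":{"tx":{"type":"number"},"ty":{"type":"number"},"tz":{"type":"number"},"ax":{"type":"number"},"ay":{"type":"number"},"az":{"type":"number"}}}},"fingers":{"type":"number"},"newtons":{"type":"number"}},"required":["motion"]}

```bash
mkdir -p pics; cat > h.py <<'E'
import numpy as np, cv2
from rig import state, imaging, arm, recognise
def ray(cam,px):
    m=imaging.camera_model(cam); d=np.array([(px[0]-m['cx'])/m['fx'],(px[1]-m['cy'])/m['fy']]);u=d.copy()
    for _ in range(20): u=d/(1+m['k1']*(u@u))
    R=np.array(m['R']);t=np.array(m['t'])
    v=R.T@np.array([u[0],u[1],1]); return -R.T@t, v/np.linalg.norm(v)
def at_z(cam,px,z):
    c,v=ray(cam,px); return c+v*(z-c[2])/v[2]
def tri(obs):
    A=np.zeros((3,3));b=np.zeros(3)
    for c,v in obs:
        P=np.eye(3)-np.outer(v,v);A+=P;b+=P@c
    return np.linalg.solve(A,b)
def proj(cam,X):
    m=imaging.camera_model(cam);p=np.array(m['R'])@np.array(X,float)+np.array(m['t']);u=p[:2]/p[2];u=u*(1+m['k1']*(u@u))
    return np.array([m['fx']*u[0]+m['cx'],m['fy']*u[1]+m['cy']])
def save(cam,name):
    im=imaging.read_camera(cam);cv2.imwrite('pics/'+name,im[:,:,::-1]);return im
E
python3 - <<'E'
from h import *
a=save('scene','s.png');b=save('side','d.png')
for c in ('scene','side'):
  print(c,imaging.camera_model(c))
  for n in ('rack','catch_knob','tray','tray_front','tray_rear','portion_0','portion_1','amber_bottle','day_dots','tape_roll'):
    r=recognise(c,n); print(n,[(np.round(q['at']).tolist(),round(q['conf'],2)) for q in r[:3]])
print(state())
E
```

```text
scene {'fx': 474.1845461568516, 'fy': 474.1845461568516, 'cx': 286.4711932317021, 'cy': 211.26738060529348, 'k1': -0.005210075657697015, 'R': array([[ 6.32543165e-01, -7.74524870e-01,  6.08788457e-04],
       [-5.05026279e-01, -4.13043281e-01, -7.57854673e-01],
       [ 5.87228748e-01,  4.79068339e-01, -6.52423117e-01]]), 't': array([-317.74414444,  377.52319396, 1220.46659683])}
rack [([511.0, -60.0, 71.0], 0.8)]
catch_knob []
tray [([510.0, -62.0, 68.0], 0.65), ([518.0, -26.0, 91.0], 0.56), ([461.0, -122.0, 106.0], 0.21)]
tray_front [([516.0, -28.0, 90.0], 0.74)]
tray_rear [([517.0, -22.0, 87.0], 0.85)]
portion_0 [([545.0, 39.0, 125.0], 0.81), ([474.0, -249.0, 34.0], 0.73), ([492.0, -50.0, 124.0], 0.57)]
portion_1 [([545.0, 39.0, 125.0], 0.81), ([474.0, -249.0, 34.0], 0.73), ([492.0, -50.0, 124.0], 0.57)]
amber_bottle [([680.0, -71.0, 58.0], 0.72)]
day_dots [([629.0, -150.0, 26.0], 0.65)]
tape_roll [([411.0, 125.0, 20.0], 0.58), ([518.0, -29.0, 88.0], 0.58)]
side {'fx': 541.7802669246412, 'fy': 541.7802669246412, 'cx': 278.0161239624331, 'cy': 211.571202655233, 'k1': -0.04382756835
[... 853 characters left out ...]
52)]
{'t': 1.1, 'joints': array([-5.10856579e-04,  1.79626302e+01, -2.69951044e+00,  6.93409488e+01,
       -4.51508907e-04,  8.99992167e+01]), 'joint_vel': array([ 0.00502154, -0.06686605,  0.01745591,  0.03029863,  0.02656381,
       -0.03839247]), 'joint_efforts': array([ 3.66861161e-05, -5.39472091e+01,  3.40057039e+01,  1.63846267e-03,
        3.27193573e-05, -2.17597307e-05]), 'position': array([ 5.99973964e+02, -7.95704235e-03,  2.31288531e+02]), 'ee_rot': array([-1.79996911e+02,  4.51466670e-04,  9.00002725e+01]), 'force': array([-0.19999956,  0.03301223, -0.14604396]), 'ft_torque': array([ 0.03736924,  0.07061107, -0.02407462]), 'grip_force': 0.0, 'gripper_width': 85.33256687904385}
```

View pics/s.png

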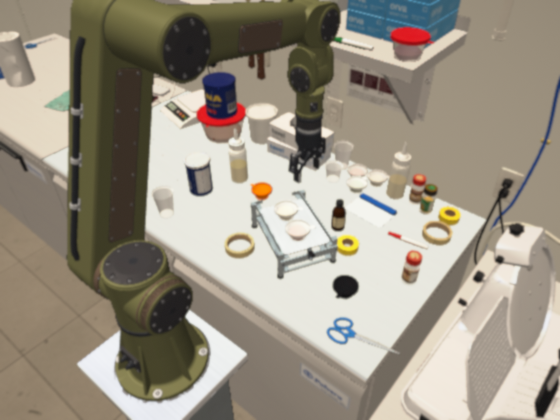

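View pics/d.png

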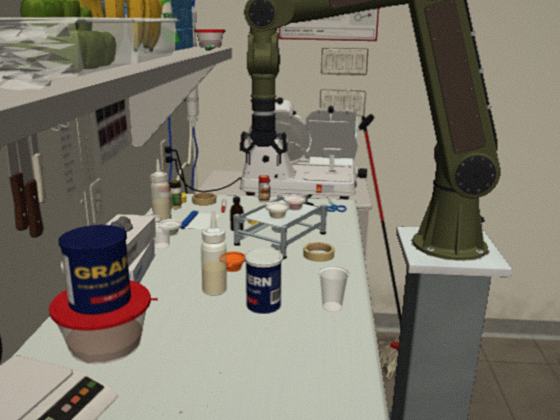

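Scene: rack around (295,235), its mouth end with the dark catch at about (312,253). The pink tub is at (298,230) and the pale one at (287,211). Orange (262,191) and black (345,287) are the look-alikes and lie off the rack. Side: rack at (280,225). Next I'll check what the wrist camera sees.

```bash
python3 - <<'E'
from h import *
a=save('wrist','w0.png')
m=imaging.camera_model('wrist');R=np.array(m['R']);print(-R.T@m['t'],R,m['fx'])
s=cv2.imread('pics/s.png')[180:285,235:375];d=cv2.imread('pics/d.png')[180:260,220:340]
s=cv2.resize(s,(560,420),interpolation=2)
cv2.imwrite('pics/s_d.png',s)
cv2.imwrite('pics/w0.png',np.vstack([cv2.imread('pics/w0.png')]))
for n in ('rack','catch_knob','tray','tray_front','tray_rear','portion_0'):
    r=recognise('wrist',n); print(n,[(np.round(q['at']).tolist(),round(q['conf'],2)) for q in r[:3]])
E
```

```text
[599.59878021  73.40299014 375.08902322] [[ 9.99999537e-01  5.13206469e-04  8.14540190e-04]
 [ 2.59471286e-04 -9.58432932e-01  2.85317800e-01]
 [ 9.27109083e-04 -2.85317457e-01 -9.58432621e-01]] 316.68699002091836
rack [([543.0, 72.0, 87.0], 0.76)]
catch_knob [([546.0, 18.0, 91.0], 0.57)]
tray [([548.0, 19.0, 91.0], 0.87)]
tray_front [([548.0, 16.0, 88.0], 0.81)]
tray_rear [([548.0, 19.0, 92.0], 0.57), ([542.0, 72.0, 86.0], 0.17)]
portion_0 [([549.0, 45.0, 127.0], 0.94), ([506.0, -38.0, 125.0], 0.93), ([491.0, -220.0, 32.0], 0.67)]
```

View pics/w0.png

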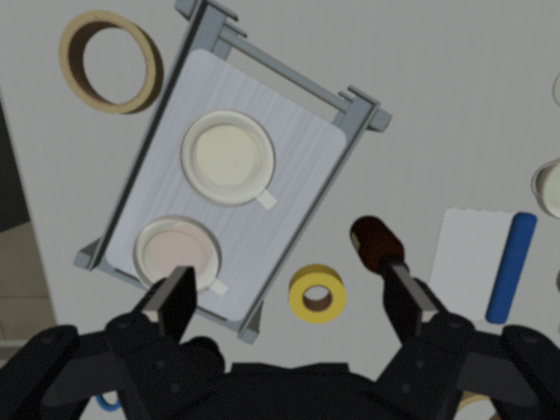

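View pics/s_d.png

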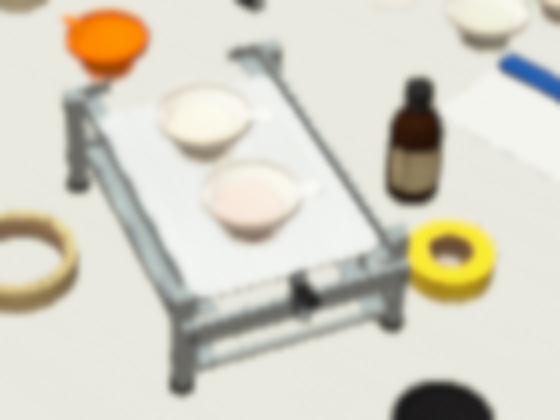

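Wrist: rack with mouth at lower left. Tray corners are about rear (197,50)/(345,128) and front (107,256)/(238,320). The knob is hidden behind the left finger. The crop confirms the pink tub at front and the pale tub at rear, with the catch at scene (311,253).

```bash
python3 - <<'E'
from h import *
for n,p,z in [('RL tray',(197,50),90),('RR tray',(345,128),90),('FL',(107,256),90),('FR',(238,320),90),('lipL top rear',(200,25),99),('lipL front',(93,258),99),('lipR rear',(372,120),99),('lipR front',(252,318),99)]:
  print(n,at_z('wrist',p,z).round(1))
P=[at_z('wrist',p,90)[:2] for p in ((197,50),(345,128),(107,256),(238,320))]
d1=P[0]-P[2];d2=P[1]-P[3]
print([np.degrees(np.arctan2(d[1],d[0])) for d in(d1,d2)],np.linalg.norm(d1),np.linalg.norm(d2),np.linalg.norm(P[0]-P[1]),np.linalg.norm(P[2]-P[3]))
print('knob scene',at_z('scene',(311,253),107))
E
```

```text
RL tray [524.7 125.5  90. ]
RR tray [648.1  64.6  90. ]
FL [422.1 -56.4  90. ]
FR [ 546.2 -129.2   90. ]
lipL top rear [530.9 141.1  99. ]
lipL front [414.3 -54.3  99. ]
lipR rear [668.7  71.3  99. ]
lipR front [ 562.1 -120.5   99. ]
[np.float64(60.57314857100906), np.float64(62.26899992601672)] 208.8413845217495 218.92301591692961 137.54652523220008 143.8384377144307
knob scene [ 455.71007877 -128.60027618  107.        ]
```

drive_tool([
  {"tx": -0.06, "ty": -0.06, "az": 0.2},
  {"tx": -0.12, "ty": -0.12, "az": 0.4},
  {"tx": -0.18, "ty": -0.18, "az": 0.6},
  {"tx": -0.23, "ty": -0.23, "az": 0.8},
  {"tx": -0.27, "ty": -0.27, "az": 1.0},
], fingers=0, newtons=20)

```text
invalid input at $.motion[0]: expected keys tx, ty, tz, ax, ay, az
```

drive_tool([
  {"tx": -0.03},
  {"tx": -0.05},
  {"tx": -0.05},
])

```text
invalid input at $.motion[0]: expected keys tx, ty, tz, ax, ay, az
```

```bash
python3 - <<'E'
from h import *
s=state();print(s['t'],s['position'],s['ee_rot'],s['gripper_width'])
save('wrist','w1.png')
m=imaging.camera_model('wrist');np.savez('w1.npz',**{k:np.array(v) for k,v in m.items()})
for n in ('catch_knob','catch','tray_front'):
    r=recognise('wrist',n); print(n,[(np.round(q['at']).tolist(),round(q['conf'],2)) for q in r[:3]])
E
```

```text
1.45 [5.99986944e+02 1.53063761e-02 2.31294197e+02] [-1.79998554e+02 -4.45203557e-04  9.00004705e+01] 85.6131979875501
catch_knob []
catch []
tray_front [([545.0, 13.0, 90.0], 0.55)]
```

View pics/w1.png

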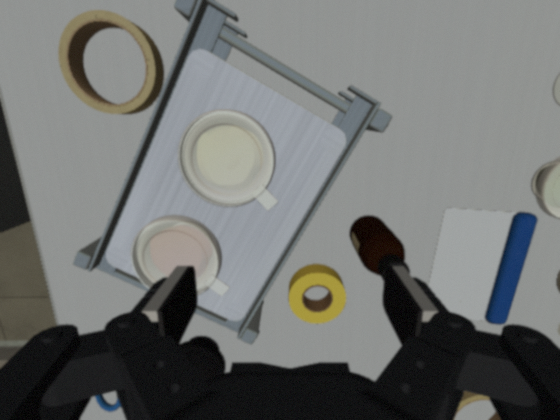

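The picture is the same as before: the call was refused because every row needs all six keys.

drive_tool([
  {"tx": -0.06, "ty": -0.06, "tz": 0, "ax": 0, "ay": 0, "az": 0.2},
  {"tx": -0.11, "ty": -0.11, "tz": 0, "ax": 0, "ay": 0, "az": 0.4},
  {"tx": -0.16, "ty": -0.16, "tz": 0, "ax": 0, "ay": 0, "az": 0.6},
  {"tx": -0.2, "ty": -0.2, "tz": 0, "ax": 0, "ay": 0, "az": 0.8},
  {"tx": -0.24, "ty": -0.24, "tz": 0, "ax": 0, "ay": 0, "az": 1.0},
], fingers=0, newtons=20)

```text
t: 2.07
position: [454.1, -145.1, 231.3]
ee_rot: [180.0, 0.0, 61.1]
force: [1.0, -0.8, 0.8]
gripper_width: 25.2
grip_force: 0.0
```

drive_tool([
  {"tx": -0.05, "ty": 0, "tz": 0, "ax": 0, "ay": 0, "az": 0},
  {"tx": -0.08, "ty": 0, "tz": 0, "ax": 0, "ay": 0, "az": 0},
  {"tx": -0.08, "ty": 0, "tz": 0, "ax": 0, "ay": 0, "az": 0},
  {"tx": -0.08, "ty": 0, "tz": 0, "ax": 0, "ay": 0, "az": 0},
])

```text
t: 2.4
position: [432.8, -186.7, 231.6]
ee_rot: [180.0, -0.0, 61.2]
force: [0.2, 1.3, -0.5]
gripper_width: -0.0
grip_force: 0.0
```

```bash
python3 - <<'E'
from h import *
s=state();print(s['t'],s['position'],s['ee_rot'],s['gripper_width'],s['joint_vel'])
save('wrist','w2.png')
m=imaging.camera_model('wrist');R=np.array(m['R']);print(-R.T@m['t']);np.savez('w2.npz',**{k:np.array(v) for k,v in m.items()})
for n in ('catch_knob','catch','tray_front'):
    r=recognise('wrist',n); print(n,[(np.round(q['at']).tolist(),round(q['conf'],2)) for q in r[:3]])
E
```

```text
2.4 [ 432.77612145 -186.68402286  231.55034305] [ 1.79968613e+02 -2.90785424e-02  6.12226597e+01] -0.04164629301353405 [ 1.99116898  0.56606237  0.49962576 -0.05897658  0.39204407  0.2362665 ]
[ 467.65460899 -121.63226557  375.28707922]
catch_knob [([464.0, -122.0, 110.0], 0.72)]
catch [([466.0, -126.0, 111.0], 0.9)]
tray_front [([496.0, -80.0, 86.0], 0.85)]
```

View pics/w2.png

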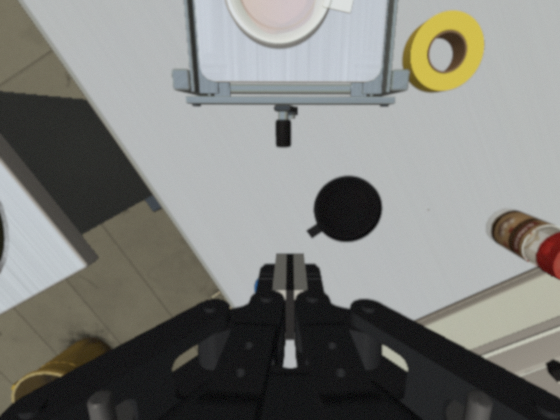

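Wrist at the mouth: knob at (284,133), crossbar from (188,101) to (394,102), lips inner at x≈198 and 385, tray front edge at y≈81. The black look-alike tub (348,208) stands on the worktop in front of the mouth.

```bash
python3 - <<'E'
from h import *
im=cv2.imread('pics/w2.png')
c=cv2.resize(im[60:160,180:420],None,fx=3.3,fy=3.3,interpolation=cv2.INTER_CUBIC);cv2.imwrite('pics/w2c.png',c)
k=at_z('wrist',(284,133),110);print('knob',k)
A=at_z('wrist',(188,104),81);B=at_z('wrist',(394,105),81);print(A,B,np.linalg.norm(A-B),np.degrees(np.arctan2(*(B-A)[[1,0]]))+90)
L=at_z('wrist',(198,84),99);Rr=at_z('wrist',(385,84),99);print(L,Rr)
print('bottle/black',at_z('wrist',(348,208),35))
m=(cv2.cvtColor(im,cv2.COLOR_BGR2GRAY)[110:160,265:310]<45);ys,xs=np.nonzero(m);print(xs.min()+265,xs.max()+265,ys.min()+110,ys.max()+110,xs.mean()+265)
E
```

```text
knob [ 458.37971816 -129.20111     110.        ]
[395.22014137 -68.41596788  81.        ] [ 553.59084324 -155.47496131   81.        ] 180.72229399559862 61.20167712725075
[415.34250163 -62.72734513  99.        ] [ 548.27182159 -135.0100613    99.        ]
bottle/black [ 479.23072574 -236.86489905   35.        ]
277 295 110 145 283.377245508982
```

View pics/w2c.png

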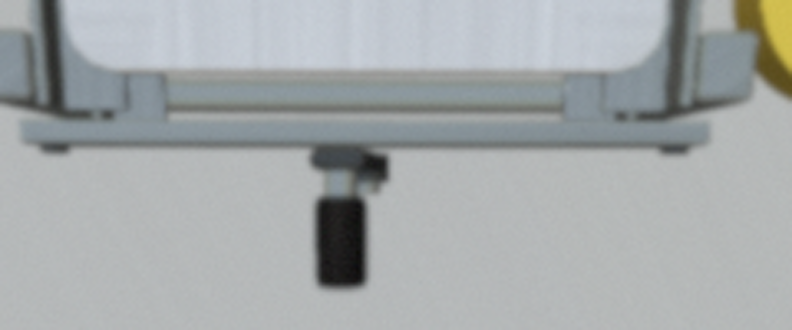

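Knob is about 6 mm to rack +y of centre (catch ≈ -0.16), so I'll push it towards +y from the -y side.

drive_tool([
  {"tx": 0.05, "ty": 0.03, "tz": 0, "ax": 0, "ay": 0, "az": 0},
  {"tx": 0.097, "ty": 0.05, "tz": 0.03, "ax": 0, "ay": 0, "az": 0},
  {"tx": 0.097, "ty": 0.05, "tz": 0.09, "ax": 0, "ay": 0, "az": 0},
  {"tx": 0.097, "ty": 0.05, "tz": 0.14, "ax": 0, "ay": 0, "az": 0},
  {"tx": 0.097, "ty": 0.05, "tz": 0.19, "ax": 0, "ay": 0, "az": 0},
])

```text
t: 3.02
position: [488.1, -147.8, 115.8]
ee_rot: [180.0, -0.0, 61.5]
force: [0.7, 0.3, -0.2]
gripper_width: 0.1
grip_force: 0.0
```

drive_tool([
  {"tx": 0, "ty": 0, "tz": 0.03, "ax": 0, "ay": 0, "az": 0},
  {"tx": 0, "ty": 0, "tz": 0.05, "ax": 0, "ay": 0, "az": 0},
  {"tx": 0, "ty": 0, "tz": 0.055, "ax": 0, "ay": 0, "az": 0},
  {"tx": 0, "ty": 0, "tz": 0.055, "ax": 0, "ay": 0, "az": 0},
])

```text
t: 3.35
position: [486.8, -148.4, 83.3]
ee_rot: [-179.9, 0.0, 61.4]
force: [0.0, -1.2, -0.2]
gripper_width: 0.3
grip_force: 0.0
```

```bash
cat >> h.py <<'E'
M=np.array([474.4,-112.]);rx=np.array([.4818,.8763]);ry=np.array([-.8763,.4818])
def rk(p): d=np.array(p[:2])-M; return np.round([d@rx,d@ry,p[2]],1)
E
python3 - <<'E'
from h import *
s=state();print(s['t'],rk(s['position']),s['ee_rot'],s['force'])
save('side','d2.png');save('scene','s2.png')
for n in ('catch_knob',):
  for c in('scene','side'):
    r=recognise(c,n); print(n,[(rk(q['at']),round(q['conf'],2)) for q in r[:3]])
E
```

```text
3.35 [-25.9 -28.4  83.3] [-1.79872235e+02  2.07491112e-02  6.14339878e+01] [ 1.00276997e-04 -1.15840299e+00 -1.90857185e-01]
catch_knob []
catch_knob [(array([ 160.6, -166.9,   70.2]), 0.56), (array([181.2,  39.3,  50.8]), 0.19)]
```

drive_tool([
  {"tx": 0, "ty": -0.015, "tz": 0, "ax": 0, "ay": 0, "az": 0},
  {"tx": 0, "ty": -0.03, "tz": 0, "ax": 0, "ay": 0, "az": 0},
  {"tx": 0, "ty": -0.042, "tz": 0, "ax": 0, "ay": 0, "az": 0},
  {"tx": 0, "ty": -0.053, "tz": 0, "ax": 0, "ay": 0, "az": 0},
  {"tx": 0, "ty": -0.062, "tz": 0, "ax": 0, "ay": 0, "az": 0},
])

```text
t: 3.97
position: [454.3, -131.5, 84.6]
ee_rot: [179.9, 0.0, 61.3]
force: [2.9, -1.2, -1.3]
gripper_width: 0.4
grip_force: 1.5
```

drive_tool([
  {"tx": 0, "ty": 0, "tz": 0, "ax": 0, "ay": 0, "az": 0},
  {"tx": 0, "ty": 0, "tz": -0.03, "ax": 0, "ay": 0, "az": 0},
  {"tx": 0, "ty": 0, "tz": -0.06, "ax": 0, "ay": 0, "az": 0},
  {"tx": 0, "ty": -0.025, "tz": -0.06, "ax": 0, "ay": 0, "az": 0},
  {"tx": 0, "ty": -0.046, "tz": -0.06, "ax": 0, "ay": 0, "az": 0},
])

```text
t: 4.38
position: [430.6, -118.3, 121.3]
ee_rot: [179.9, -0.0, 61.3]
force: [-0.4, 0.6, -0.3]
gripper_width: 0.2
grip_force: 0.0
```

```bash
python3 - <<'E'
from h import *
s=state();print(s['t'],rk(s['position']),s['ee_rot'],s['force'])
a=save('scene','s3.png')[215:285,265:365]
cv2.imwrite('pics/s3c.png',cv2.resize(np.hstack([cv2.imread('pics/s2.png')[215:285,265:365],a[:,:,::-1]]),None,fx=4,fy=4,interpolation=2))
E
```

```text
4.3833 [-26.6  35.4 121.3] [ 1.79941345e+02 -2.90510665e-02  6.13397662e+01] [-0.37981243  0.59208704 -0.29234866]
```

View pics/s3c.png

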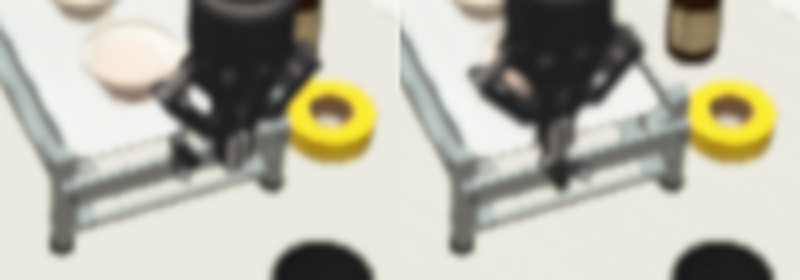

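The knob has turned over to the +y side and sits under the fingertip (crop (562,180)). Now press it flat.

drive_tool([
  {"tx": 0, "ty": 0, "tz": 0.025, "ax": 0, "ay": 0, "az": 0},
  {"tx": 0, "ty": 0, "tz": 0.045, "ax": 0, "ay": 0, "az": 0},
  {"tx": 0, "ty": 0, "tz": 0.06, "ax": 0, "ay": 0, "az": 0},
  {"tx": 0, "ty": 0, "tz": 0.07, "ax": 0, "ay": 0, "az": 0},
  {"tx": 0, "ty": 0, "tz": 0.077, "ax": 0, "ay": 0, "az": 0},
])

```text
t: 4.85
position: [429.7, -118.3, 73.8]
ee_rot: [-179.9, 0.0, 61.3]
force: [-12.9, 4.0, 41.2]
gripper_width: -0.3
grip_force: 20.8
```

drive_tool([
  {"tx": 0, "ty": 0, "tz": 0.001, "ax": 0, "ay": 0, "az": 0},
  {"tx": 0, "ty": 0, "tz": 0.002, "ax": 0, "ay": 0, "az": 0},
])

```text
t: 5.02
position: [429.7, -118.3, 74.3]
ee_rot: [-179.9, 0.0, 61.3]
force: [-12.3, 2.5, 30.0]
gripper_width: 0.1
grip_force: 14.4
```

Tip at z 74 against the stop, so the button is flat. Lift and move to the rear.

drive_tool([
  {"tx": 0, "ty": 0, "tz": -0.06, "ax": 0, "ay": 0, "az": 0},
  {"tx": 0, "ty": 0, "tz": -0.12, "ax": 0, "ay": 0, "az": 0},
  {"tx": 0, "ty": 0.02, "tz": -0.18, "ax": 0, "ay": 0, "az": 0},
  {"tx": 0.05, "ty": 0.05, "tz": -0.2, "ax": 0, "ay": 0, "az": 0},
  {"tx": 0.1, "ty": 0.058, "tz": -0.2, "ax": 0, "ay": 0, "az": 0},
])

```text
t: 5.43
position: [494.9, -84.1, 197.6]
ee_rot: [179.5, -0.1, 61.1]
force: [0.5, 0.6, -0.1]
gripper_width: -0.2
grip_force: 0.0
```

drive_tool([
  {"tx": 0.06, "ty": 0, "tz": 0, "ax": 0, "ay": 0, "az": 0},
  {"tx": 0.12, "ty": 0, "tz": 0, "ax": 0, "ay": 0, "az": 0},
  {"tx": 0.18, "ty": 0, "tz": 0, "ax": 0, "ay": 0, "az": 0},
  {"tx": 0.2, "ty": 0, "tz": 0, "ax": 0, "ay": 0, "az": 0},
  {"tx": 0.2, "ty": 0, "tz": 0, "ax": 0, "ay": 0, "az": 0},
])

```text
t: 5.85
position: [548.8, 25.3, 192.6]
ee_rot: [180.0, -0.0, 61.6]
force: [-0.3, 0.0, -0.3]
gripper_width: 0.1
grip_force: 0.0
```

```bash
python3 - <<'E'
from h import *
s=state();print(s['t'],rk(s['position']),s['ee_rot'],s['force'])
m=dict(np.load('w2.npz'));imaging.camera_model=lambda c,o=imaging.camera_model:(m if c=='w2' else o(c))
for px in ((230,81),(350,81)): print('front edge',rk(at_z('w2',px,90)))
im=save('wrist','w3.png')
r=recognise('wrist','portion_1');print([(rk(q['at']),round(q['conf'],2)) for q in r])
for p in((274,0,99),(240,0,90),(240,60,90),(10,0,90)):
  X=np.r_[M+p[0]*rx+p[1]*ry,p[2]];print(p,proj('wrist',X))
E
```

```text
5.85 [156.2   0.9 192.6] [ 1.79973089e+02 -4.31484816e-02  6.15636727e+01] [-0.28166399  0.01913087 -0.33983397]
front edge [17.4 50.8 90. ]
front edge [ 17.7 -49.4  90. ]
[(array([ 55.2,   4.2, 124.1]), 0.93), (array([170.8,   7.7, 127.8]), 0.79)]
(274, 0, 99) [293.00028266  42.79890655]
(240, 0, 90) [292.52645821  97.56948199]
(240, 60, 90) [210.36955312  97.0986692 ]
(10, 0, 90) [290.86170924 357.80792311]
```

View pics/w3.png

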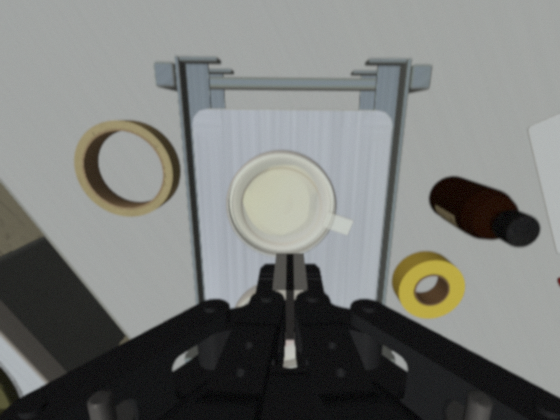

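Wrist: tray rear edge at row 109, tub standing, rear stops at row ~60 with open middle. Next: go behind the tray and descend.

drive_tool([
  {"tx": 0.06, "ty": 0, "tz": 0, "ax": 0, "ay": 0, "az": 0},
  {"tx": 0.12, "ty": 0, "tz": 0, "ax": 0, "ay": 0, "az": 0},
  {"tx": 0.18, "ty": 0, "tz": 0, "ax": 0, "ay": 0, "az": 0},
  {"tx": 0.205, "ty": 0, "tz": 0, "ax": 0, "ay": 0, "az": 0},
  {"tx": 0.205, "ty": 0, "tz": 0.03, "ax": 0, "ay": 0, "az": 0},
])

```text
t: 6.37
position: [609.7, 132.6, 177.9]
ee_rot: [179.7, -0.3, 61.4]
force: [1.0, -0.3, 0.6]
gripper_width: -0.2
grip_force: 0.0
```

drive_tool([
  {"tx": 0, "ty": 0, "tz": 0.05, "ax": 0, "ay": 0, "az": 0},
  {"tx": 0, "ty": 0, "tz": 0.1, "ax": 0, "ay": 0, "az": 0},
  {"tx": 0, "ty": 0, "tz": 0.14, "ax": 0, "ay": 0, "az": 0},
  {"tx": 0, "ty": 0, "tz": 0.165, "ax": 0, "ay": 0, "az": 0},
  {"tx": 0, "ty": 0, "tz": 0.165, "ax": 0, "ay": 0, "az": 0},
])

```text
t: 6.78
position: [602.8, 128.3, 72.1]
ee_rot: [-179.7, 0.3, 61.2]
force: [-0.2, -0.9, 0.3]
gripper_width: -0.5
grip_force: 0.0
```

```bash
python3 - <<'E'
from h import *
s=state();print(s['t'],rk(s['position']),s['ee_rot'],s['force'])
E
```

```text
6.7833 [272.4   3.2  72.1] [-179.71720936    0.28460299   61.23276986] [-0.18218075 -0.90388175  0.29562333]
```

drive_tool([
  {"tx": -0.007, "ty": 0.004, "tz": 0, "ax": 0, "ay": 0, "az": 0},
  {"tx": -0.014, "ty": 0.004, "tz": 0, "ax": 0, "ay": 0, "az": 0},
  {"tx": -0.02, "ty": 0.004, "tz": 0, "ax": 0, "ay": 0, "az": 0},
  {"tx": -0.026, "ty": 0.004, "tz": 0, "ax": 0, "ay": 0, "az": 0},
  {"tx": -0.03, "ty": 0.004, "tz": 0, "ax": 0, "ay": 0, "az": 0},
])

```text
t: 7.2
position: [600.1, 113.3, 77.1]
ee_rot: [179.9, -0.1, 61.3]
force: [0.2, -0.1, -0.2]
gripper_width: 0.0
grip_force: 0.0
```

drive_tool([
  {"tx": -0.003, "ty": 0, "tz": 0, "ax": 0, "ay": 0, "az": 0},
  {"tx": -0.006, "ty": 0, "tz": 0, "ax": 0, "ay": 0, "az": 0},
  {"tx": -0.009, "ty": 0, "tz": 0, "ax": 0, "ay": 0, "az": 0},
  {"tx": -0.012, "ty": 0, "tz": 0, "ax": 0, "ay": 0, "az": 0},
  {"tx": -0.015, "ty": 0, "tz": 0, "ax": 0, "ay": 0, "az": 0},
])

```text
t: 7.62
position: [595.2, 106.0, 75.9]
ee_rot: [-180.0, 0.0, 61.4]
force: [0.5, -0.1, 0.4]
gripper_width: -0.1
grip_force: 0.0
```

```bash
python3 - <<'E'
from h import *
s=state();print(s['t'],rk(s['position']),s['ee_rot'],s['force'],s['force'][:2]@rx)
E
```

```text
7.6167 [249.2  -0.8  75.9] [-1.79996341e+02  1.73915945e-03  6.13618435e+01] [ 0.4808496  -0.05691834  0.3657554 ] 0.1817957961498842
```

drive_tool([
  {"tx": -0.003, "ty": 0, "tz": 0, "ax": 0, "ay": 0, "az": 0},
  {"tx": -0.006, "ty": 0, "tz": 0, "ax": 0, "ay": 0, "az": 0},
  {"tx": -0.009, "ty": 0, "tz": 0, "ax": 0, "ay": 0, "az": 0},
  {"tx": -0.012, "ty": 0, "tz": 0, "ax": 0, "ay": 0, "az": 0},
  {"tx": -0.015, "ty": 0, "tz": 0, "ax": 0, "ay": 0, "az": 0},
])

```text
t: 8.03
position: [591.1, 98.4, 75.9]
ee_rot: [-180.0, -0.0, 61.4]
force: [1.3, 2.4, -1.1]
gripper_width: 0.1
grip_force: 1.3
```

drive_tool([
  {"tx": -0.003, "ty": 0, "tz": 0, "ax": 0, "ay": 0, "az": 0},
  {"tx": -0.006, "ty": 0, "tz": 0, "ax": 0, "ay": 0, "az": 0},
  {"tx": -0.009, "ty": 0, "tz": 0, "ax": 0, "ay": 0, "az": 0},
  {"tx": -0.012, "ty": 0, "tz": 0, "ax": 0, "ay": 0, "az": 0},
  {"tx": -0.015, "ty": 0, "tz": 0, "ax": 0, "ay": 0, "az": 0},
])

```text
t: 8.45
position: [586.6, 90.0, 75.9]
ee_rot: [180.0, -0.0, 61.3]
force: [1.2, 2.4, -1.0]
gripper_width: 0.2
grip_force: 1.3
```

```bash
python3 - <<'E'
from h import *
s=state();print(s['t'],rk(s['position']),s['ee_rot'],s['force'],s['force'][:2]@rx)
E
```

```text
8.45 [231.1  -1.   75.9] [ 1.79999818e+02 -7.99465496e-04  6.13496995e+01] [ 1.23250083  2.35902312 -1.00617546] 2.661030856026974
```

drive_tool([
  {"tx": -0.004, "ty": 0, "tz": 0, "ax": 0, "ay": 0, "az": 0},
  {"tx": -0.008, "ty": 0, "tz": 0, "ax": 0, "ay": 0, "az": 0},
  {"tx": -0.012, "ty": 0, "tz": 0, "ax": 0, "ay": 0, "az": 0},
  {"tx": -0.016, "ty": 0, "tz": 0, "ax": 0, "ay": 0, "az": 0},
  {"tx": -0.02, "ty": 0, "tz": 0, "ax": 0, "ay": 0, "az": 0},
])

```text
t: 8.87
position: [580.7, 79.4, 75.9]
ee_rot: [-180.0, 0.0, 61.4]
force: [1.8, 3.2, -1.6]
gripper_width: -0.1
grip_force: 1.2
```

drive_tool([
  {"tx": -0.004, "ty": 0, "tz": 0, "ax": 0, "ay": 0, "az": 0},
  {"tx": -0.008, "ty": 0, "tz": 0, "ax": 0, "ay": 0, "az": 0},
  {"tx": -0.012, "ty": 0, "tz": 0, "ax": 0, "ay": 0, "az": 0},
  {"tx": -0.016, "ty": 0, "tz": 0, "ax": 0, "ay": 0, "az": 0},
  {"tx": -0.02, "ty": 0, "tz": 0, "ax": 0, "ay": 0, "az": 0},
])

```text
t: 9.28
position: [575.0, 68.9, 75.9]
ee_rot: [-180.0, 0.0, 61.4]
force: [0.7, 2.0, -1.7]
gripper_width: 0.0
grip_force: 1.2
```

drive_tool([
  {"tx": -0.004, "ty": 0, "tz": 0, "ax": 0, "ay": 0, "az": 0},
  {"tx": -0.008, "ty": 0, "tz": 0, "ax": 0, "ay": 0, "az": 0},
  {"tx": -0.011, "ty": 0, "tz": 0, "ax": 0, "ay": 0, "az": 0},
  {"tx": -0.013, "ty": 0, "tz": 0, "ax": 0, "ay": 0, "az": 0},
  {"tx": -0.014, "ty": 0, "tz": 0, "ax": 0, "ay": 0, "az": 0},
])

```text
t: 9.7
position: [571.1, 61.6, 75.9]
ee_rot: [-180.0, -0.0, 61.3]
force: [0.9, 1.4, -1.5]
gripper_width: -0.1
grip_force: 1.2
```

```bash
python3 - <<'E'
from h import *
s=state();print(s['t'],rk(s['position']),s['ee_rot'],s['force'],s['force'][:2]@rx)
save('scene','s4.png');save('side','d4.png')
E
```

```text
9.7 [198.7  -1.1  75.9] [-1.79999646e+02 -1.60825471e-03  6.13433540e+01] [ 0.90779443  1.42860038 -1.51748655] 1.6892578691908828
```

drive_tool([
  {"tx": 0.01, "ty": 0, "tz": 0, "ax": 0, "ay": 0, "az": 0},
  {"tx": 0.03, "ty": 0, "tz": -0.02, "ax": 0, "ay": 0, "az": 0},
  {"tx": 0.03, "ty": 0, "tz": -0.08, "ax": 0, "ay": 0, "az": 0},
  {"tx": 0.03, "ty": 0, "tz": -0.14, "ax": 0, "ay": 0, "az": 0},
  {"tx": 0.03, "ty": 0, "tz": -0.2, "ax": 0, "ay": 0, "az": 0},
])

```text
t: 10.22
position: [579.2, 77.6, 196.9]
ee_rot: [-180.0, 0.1, 61.4]
force: [1.9, -0.7, -0.2]
gripper_width: 0.1
grip_force: 0.0
```

drive_tool([
  {"tx": -0.03, "ty": 0, "tz": -0.04, "ax": 0, "ay": 0, "az": 0},
  {"tx": -0.09, "ty": 0, "tz": -0.06, "ax": 0, "ay": 0, "az": 0},
  {"tx": -0.15, "ty": 0, "tz": -0.06, "ax": 0, "ay": 0, "az": 0},
  {"tx": -0.21, "ty": 0, "tz": -0.06, "ax": 0, "ay": 0, "az": 0},
  {"tx": -0.27, "ty": 0, "tz": -0.06, "ax": 0, "ay": 0, "az": 0},
])

```text
t: 10.63
position: [501.5, -65.7, 232.5]
ee_rot: [179.9, 0.0, 61.4]
force: [0.5, -0.7, -0.1]
gripper_width: 0.1
grip_force: 0.0
```

drive_tool([
  {"tx": -0.06, "ty": 0, "tz": 0, "ax": 0, "ay": 0, "az": 0},
  {"tx": -0.12, "ty": 0, "tz": 0, "ax": 0, "ay": 0, "az": 0},
  {"tx": -0.18, "ty": 0, "tz": 0, "ax": 0, "ay": 0, "az": 0},
  {"tx": -0.21, "ty": 0, "tz": 0, "ax": 0, "ay": 0, "az": 0},
  {"tx": -0.22, "ty": 0, "tz": 0, "ax": 0, "ay": 0, "az": 0},
])

```text
t: 11.05
position: [437.3, -182.7, 232.2]
ee_rot: [180.0, 0.1, 61.2]
force: [0.6, 0.7, -0.2]
gripper_width: -0.3
grip_force: 0.0
```

drive_tool([
  {"tx": 0, "ty": 0, "tz": 0, "ax": 0, "ay": 0, "az": 0},
  {"tx": 0, "ty": 0, "tz": 0, "ax": 0, "ay": 0, "az": 0},
  {"tx": 0, "ty": 0, "tz": 0, "ax": 0, "ay": 0, "az": 0},
])

```text
t: 11.3
position: [439.4, -179.6, 231.9]
ee_rot: [-180.0, -0.0, 61.4]
force: [0.1, -0.1, -0.5]
gripper_width: 0.1
grip_force: 0.0
```

```bash
python3 - <<'E'
from h import *
s=state();print(s['t'],rk(s['position']),s['ee_rot'])
im=save('wrist','w4.png').astype(float)
m=imaging.camera_model('wrist');np.savez('w4.npz',**{k:np.array(v) for k,v in m.items()})
g=im.mean(2)
for c0 in (225,320,360): print(c0,g[60:170:2,c0:c0+12].mean(1).round().astype(int).tolist())
for p in((0,0,81),(-40,0,90),(-30,0,90),(-24,38,75)):
  X=np.r_[M+p[0]*rx+p[1]*ry,p[2]];print(p,proj('wrist',X))
for n in('portion_0','tray_front'):
  r=recognise('wrist',n);print([(rk(q['at']),round(q['conf'],2)) for q in r])
E
```

```text
11.3 [-76.1  -1.9 231.9] [-1.79998651e+02 -1.21829836e-02  6.14182393e+01]
225 [182, 182, 181, 182, 181, 182, 182, 183, 184, 184, 184, 184, 185, 186, 186, 188, 189, 188, 189, 189, 188, 187, 185, 186, 189, 192, 194, 194, 194, 194, 194, 193, 194, 193, 193, 192, 192, 193, 193, 193, 194, 195, 194, 195, 194, 180, 166, 176, 176, 176, 176, 176, 176, 176, 176]
320 [184, 187, 187, 187, 188, 189, 191, 189, 189, 190, 202, 208, 209, 209, 209, 209, 210, 208, 194, 181, 182, 182, 185, 189, 192, 192, 192, 192, 192, 192, 192, 191, 191, 191, 191, 191, 191, 192, 191, 192, 192, 192, 192, 192, 192, 186, 171, 176, 176, 177, 176, 176, 176, 176, 176]
360 [190, 190, 190, 190, 190, 191, 190, 191, 190, 190, 191, 190, 191, 190, 190, 190, 190, 191, 191, 191, 190, 191, 191, 191, 191, 191, 191, 190, 191, 190, 190, 191, 191, 192, 192, 192, 191, 193, 191, 188, 190, 192, 189, 188, 183, 179, 176, 176, 176, 176, 176, 176, 176, 175, 176]
(0, 0, 81) [288.38705581 114.19215338]
(-40, 0, 90) [288.18747729 160.81349699]
(-30, 0, 90) [288.22801455 149.49913249]
(-24, 38, 75) [247.3565684  141.15365129]
[(array([ 25. ,   5.8, 124.8]), 0.9), (array([-107.3,  -62.6,   34.3]), 0.75), (array([  51.9, -157.5,   24.7]), 0.35), (array([ 23.3,  47.9, 103.7]), 0.28)]
[(array([ 32.8, -11.2,  87.5]), 0.58)]
```

View pics/w4.png

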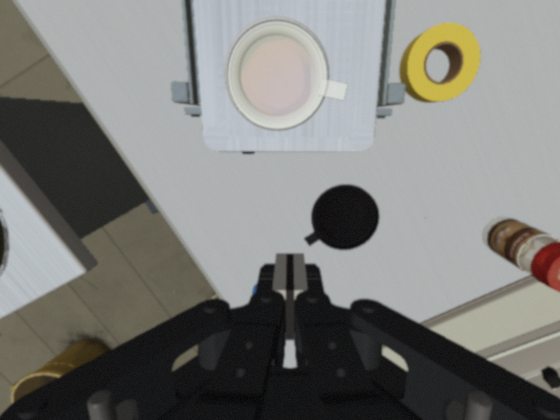

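Wrist: tray sticks out, front edge at row 151 (≈31 mm overhang), flat knob just visible under it at (248,152), pink tub standing. It needs about 9 mm more.

drive_tool([
  {"tx": 0.06, "ty": 0, "tz": 0, "ax": 0, "ay": 0, "az": 0},
  {"tx": 0.12, "ty": 0, "tz": 0, "ax": 0, "ay": 0, "az": 0},
  {"tx": 0.18, "ty": 0, "tz": 0, "ax": 0, "ay": 0, "az": 0},
  {"tx": 0.24, "ty": 0, "tz": 0, "ax": 0, "ay": 0, "az": 0},
  {"tx": 0.3, "ty": 0, "tz": 0, "ax": 0, "ay": 0, "az": 0},
])

```text
t: 11.87
position: [525.8, -20.1, 231.9]
ee_rot: [180.0, -0.0, 61.4]
force: [0.0, -0.0, -0.3]
gripper_width: -0.1
grip_force: 0.0
```

drive_tool([
  {"tx": 0.06, "ty": 0, "tz": 0, "ax": 0, "ay": 0, "az": 0},
  {"tx": 0.12, "ty": 0, "tz": 0, "ax": 0, "ay": 0, "az": 0},
  {"tx": 0.17, "ty": 0, "tz": 0, "ax": 0, "ay": 0, "az": 0},
  {"tx": 0.188, "ty": 0, "tz": 0, "ax": 0, "ay": 0, "az": 0},
  {"tx": 0.188, "ty": 0, "tz": 0, "ax": 0, "ay": 0, "az": 0},
])

```text
t: 12.28
position: [580.0, 79.6, 231.3]
ee_rot: [-180.0, -0.0, 61.6]
force: [0.1, 0.4, -0.9]
gripper_width: -0.2
grip_force: 0.0
```

```bash
python3 - <<'E'
from h import *
s=state();print(s['t'],rk(s['position']),s['ee_rot'])
E
```

```text
12.2833 [218.8  -0.3 231.3] [-1.79974207e+02 -1.25834767e-02  6.16047072e+01]
```

drive_tool([
  {"tx": 0, "ty": 0, "tz": 0.06, "ax": 0, "ay": 0, "az": 0},
  {"tx": 0, "ty": 0, "tz": 0.12, "ax": 0, "ay": 0, "az": 0},
  {"tx": 0, "ty": 0, "tz": 0.18, "ax": 0, "ay": 0, "az": 0},
  {"tx": 0, "ty": 0, "tz": 0.23, "ax": 0, "ay": 0, "az": 0},
  {"tx": 0, "ty": 0, "tz": 0.26, "ax": 0, "ay": 0, "az": 0},
])

```text
t: 12.7
position: [576.2, 75.3, 72.4]
ee_rot: [-179.8, 0.2, 61.3]
force: [-0.9, 0.6, 0.1]
gripper_width: -0.2
grip_force: 0.0
```

drive_tool([
  {"tx": -0.004, "ty": 0, "tz": 0, "ax": 0, "ay": 0, "az": 0},
  {"tx": -0.008, "ty": 0, "tz": 0, "ax": 0, "ay": 0, "az": 0},
  {"tx": -0.012, "ty": 0, "tz": 0, "ax": 0, "ay": 0, "az": 0},
  {"tx": -0.016, "ty": 0, "tz": 0, "ax": 0, "ay": 0, "az": 0},
  {"tx": -0.02, "ty": 0, "tz": 0, "ax": 0, "ay": 0, "az": 0},
])

```text
t: 13.12
position: [574.7, 65.7, 77.8]
ee_rot: [179.9, -0.1, 61.3]
force: [0.1, 0.3, -0.4]
gripper_width: -0.3
grip_force: 0.0
```

drive_tool([
  {"tx": -0.003, "ty": 0, "tz": 0, "ax": 0, "ay": 0, "az": 0},
  {"tx": -0.006, "ty": 0, "tz": 0, "ax": 0, "ay": 0, "az": 0},
  {"tx": -0.009, "ty": 0, "tz": 0, "ax": 0, "ay": 0, "az": 0},
  {"tx": -0.011, "ty": 0, "tz": 0, "ax": 0, "ay": 0, "az": 0},
  {"tx": -0.012, "ty": 0, "tz": 0, "ax": 0, "ay": 0, "az": 0},
])

```text
t: 13.53
position: [570.9, 60.5, 76.5]
ee_rot: [180.0, -0.2, 61.4]
force: [1.9, 4.4, 1.9]
gripper_width: 0.4
grip_force: 2.3
```

```bash
python3 - <<'E'
from h import *
s=state();print(s['t'],rk(s['position']),s['ee_rot'],s['force'])
E
```

```text
13.5333 [197.7  -1.5  76.5] [ 1.79959302e+02 -1.51526639e-01  6.13724416e+01] [1.9383622  4.36893039 1.89031915]
```

Contact at 198 as expected. Push about 7.5 mm further, then back off and lift.

drive_tool([
  {"tx": -0.003, "ty": 0, "tz": 0, "ax": 0, "ay": 0, "az": 0},
  {"tx": -0.006, "ty": 0, "tz": 0, "ax": 0, "ay": 0, "az": 0},
  {"tx": -0.009, "ty": 0, "tz": 0, "ax": 0, "ay": 0, "az": 0},
  {"tx": -0.012, "ty": 0, "tz": 0, "ax": 0, "ay": 0, "az": 0},
  {"tx": -0.013, "ty": 0, "tz": 0, "ax": 0, "ay": 0, "az": 0},
])

```text
t: 13.95
position: [567.1, 53.2, 76.5]
ee_rot: [179.9, -0.1, 61.4]
force: [2.0, 4.1, 2.9]
gripper_width: 0.0
grip_force: 2.7
```

drive_tool([
  {"tx": 0, "ty": 0, "tz": 0, "ax": 0, "ay": 0, "az": 0},
])

```text
t: 14.03
position: [567.0, 53.2, 76.5]
ee_rot: [179.9, -0.1, 61.4]
force: [2.7, 4.7, 3.9]
gripper_width: 0.1
grip_force: 2.5
```

```bash
python3 - <<'E'
from h import *
s=state();print(s['t'],rk(s['position']),s['ee_rot'],s['force'])
E
```

```text
14.0333 [189.4  -1.6  76.5] [ 1.79942555e+02 -8.39002561e-02  6.13606157e+01] [2.6758582  4.67325445 3.92992009]
```

drive_tool([
  {"tx": 0.01, "ty": 0, "tz": 0, "ax": 0, "ay": 0, "az": 0},
  {"tx": 0.03, "ty": 0, "tz": 0, "ax": 0, "ay": 0, "az": 0},
  {"tx": 0.035, "ty": 0, "tz": -0.06, "ax": 0, "ay": 0, "az": 0},
  {"tx": 0.035, "ty": 0, "tz": -0.12, "ax": 0, "ay": 0, "az": 0},
  {"tx": 0.035, "ty": 0, "tz": -0.18, "ax": 0, "ay": 0, "az": 0},
])

```text
t: 14.45
position: [575.1, 71.5, 183.7]
ee_rot: [-179.8, 0.2, 61.4]
force: [0.9, 1.3, 0.7]
gripper_width: 0.1
grip_force: 0.0
```

drive_tool([
  {"tx": -0.03, "ty": 0, "tz": -0.06, "ax": 0, "ay": 0, "az": 0},
  {"tx": -0.09, "ty": 0, "tz": -0.08, "ax": 0, "ay": 0, "az": 0},
  {"tx": -0.15, "ty": 0, "tz": -0.08, "ax": 0, "ay": 0, "az": 0},
  {"tx": -0.21, "ty": 0, "tz": -0.08, "ax": 0, "ay": 0, "az": 0},
  {"tx": -0.27, "ty": 0, "tz": -0.08, "ax": 0, "ay": 0, "az": 0},
])

```text
t: 14.87
position: [497.7, -71.8, 231.8]
ee_rot: [-180.0, 0.1, 61.4]
force: [0.7, -1.5, -0.6]
gripper_width: 0.1
grip_force: 0.0
```

drive_tool([
  {"tx": -0.06, "ty": 0, "tz": 0, "ax": 0, "ay": 0, "az": 0},
  {"tx": -0.12, "ty": 0, "tz": 0, "ax": 0, "ay": 0, "az": 0},
  {"tx": -0.18, "ty": 0, "tz": 0, "ax": 0, "ay": 0, "az": 0},
  {"tx": -0.22, "ty": 0, "tz": 0, "ax": 0, "ay": 0, "az": 0},
  {"tx": -0.22, "ty": 0, "tz": 0, "ax": 0, "ay": 0, "az": 0},
])

```text
t: 15.28
position: [433.0, -189.6, 231.4]
ee_rot: [-179.9, 0.2, 61.1]
force: [0.3, -0.7, 0.4]
gripper_width: 0.1
grip_force: 0.0
```

drive_tool([
  {"tx": 0, "ty": 0, "tz": 0, "ax": 0, "ay": 0, "az": 0},
  {"tx": 0, "ty": 0, "tz": 0, "ax": 0, "ay": 0, "az": 0},
  {"tx": 0, "ty": 0, "tz": 0, "ax": 0, "ay": 0, "az": 0},
])

```text
t: 15.53
position: [435.8, -185.8, 231.6]
ee_rot: [-180.0, 0.0, 61.4]
force: [0.4, 0.1, 0.3]
gripper_width: 0.1
grip_force: 0.0
```

```bash
python3 - <<'E'
from h import *
s=state();print(s['t'],rk(s['position']),s['ee_rot'])
im=save('wrist','w5.png').astype(float)
g=im.mean(2)
for c0 in (215,320): print(c0,list(zip(range(136,180,2),g[136:180:2,c0:c0+12].mean(1).round().astype(int).tolist())))
for p in((0,0,81),(-40,0,90),(-30,0,90)):
  X=np.r_[M+p[0]*rx+p[1]*ry,p[2]];print(p,proj('wrist',X))
for c in ('wrist','scene','side'):
  if c!='wrist': save(c,c+'5.png')
  for n in('portion_0','catch_knob'):
    r=recognise(c,n);print(c,n,[(rk(q['at']),round(q['conf'],2)) for q in r])
E
```

```text
15.5333 [-83.3  -1.7 231.6] [-1.79953036e+02  3.80297038e-03  6.14294518e+01]
215 [(136, 194), (138, 192), (140, 192), (142, 193), (144, 193), (146, 193), (148, 192), (150, 192), (152, 185), (154, 173), (156, 177), (158, 177), (160, 177), (162, 177), (164, 177), (166, 177), (168, 176), (170, 177), (172, 177), (174, 177), (176, 177), (178, 177)]
320 [(136, 192), (138, 193), (140, 192), (142, 192), (144, 193), (146, 193), (148, 193), (150, 193), (152, 189), (154, 177), (156, 176), (158, 177), (160, 177), (162, 177), (164, 177), (166, 177), (168, 177), (170, 177), (172, 177), (174, 177), (176, 177), (178, 177)]
(0, 0, 81) [288.65557144 105.51330023]
(-40, 0, 90) [288.44147825 152.62913049]
(-30, 0, 90) [288.48612709 141.13357452]
wrist portion_0 [(array([-108. ,  -64.6,   30.7]), 0.74), (array([ 16.5,   6.9, 123.9]), 0.66)]
wrist catch_knob []
scene portion_0 [(array([107.,  13., 124.]), 0.96), (array([  7. ,  11. , 123.1]), 0.87), (array([393.6,   9.6,  36.7]), 0.71), (array([-118.3,  -64.9,   36.1]), 0.71)]
scene catch_knob []
side portion_0 [(array([412. ,  23.3,  40.4]), 0.63), (array([132.7,  16.5, 122.5]), 0.53), (array([ 30.8,  19.3, 123.7]), 0.48), (array([181.3,  17.5,  52.6]), 0.18)]
side catch_knob [(array([-230.8,   -4.1,    7.3]), 0.61)]
```

The front edge is at row ~153, which gives 40 mm of overhang. Both tubs stand at height and the arm is clear.

```bash
python3 -c "
from rig import arm;print(arm.finish_job())"
```

```text
the job is handed in; nothing more can be done
None
```

I turned the button down flat and pushed the tray out to about 40 mm past the crossbar, with both tubs still standing on it, and handed the job in at about 16 s; pressing the button flat peaked at about 41 N on the fingertip (wrist reading), and I did not compare the bystanders before and after.

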